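# Pack the nested hole-saw kit back into its tray

## Robot

A 6-joint arm with a two-finger parallel gripper is mounted at the origin on a cart in front of the work surface, level with it; the furniture and walls round the work are solid. World frame = base frame: x ahead of the robot, y to its left, z up, the work surface at z = 0. Lengths are in m, angles in rad, forces in N, time in s.
With the tool pointing down it reaches from about 0.325 to 1 m from the base axis. Payload 5.1 kg.
Tool frame: the origin (TCP) lies midway between the tips of the shut fingers; the grasp point (between the pads) lies 19 mm behind it; z points along the fingers, y is the line along which they close (so a half turn about z gives the same grasp; the last joint's range is limited). The gripper opens to 85 mm and grips with 20 to 120 N. Pads are 22 mm wide; open, the fingers measure 114 mm over their backs; the gripper's body (76 mm by 85 mm) begins 54 mm behind the grasp point. The pads swing forward as they close: fully open they stand 13 mm farther back than shut.
Start: joints at [1.13, 0.124, 1.65, -0, 1.367, -0.083], TCP at [0.228, 0.609, 0.231] pointing down, gripper open.
Joint ranges: [-2.61, 2.61], [-1.02, 2.33], [0.03, 2.71], [-1.35, 4.49], [0.32, 2.68], [-2.91, 2.91]. Speed limits (rad/s): [2.57, 2.57, 3.14, 3.14, 3.14, 3.14].

## Interface

Orientations are given as a 3x3 rotation matrix whose columns are the frame's x, y, z axes.
In Python, from workcell import r gives the robot as it stands.
- The arm moves only by the tool apply_moves, never from a script. Its argument "steps" is a list that holds one entry, the list of rows, each a list of 7 numbers: the turn, a rotation vector about the tool's x, y, z in degrees, then the shift along the tool's x, y, z in cm, then the opening, from 0 (shut) to 1 (fully open). In form: [[[ax, ay, az, dx, dy, dz, fingers], ...]]. A call has 1 to 5 rows; each row shifts and turns the commanded pose from where the row before left it, along the tool's axes as they then stand; what a row does not reach is not made up. A row lasts 1/12 s, in which the tool goes at most 41.7 mm and 7.16 degrees, less where a joint would pass 70% of its speed; a pose out of reach is approached as far as the arm can. A call is refused whole if a number of a shift passes 4.17 or a number of a turn 7.16, either way. A call with a gripper value outside its range is refused whole. The fingers move at their own pace and stop on an object; "squeeze" is the grip in N (left out, the last holds). Time passes only in rows, so rows that do not move let the fingers close. It gives the time, the measured TCP pose, the force, the opening and the grip force at its end, in the units of the state.
- r.sense(): the state, without advancing time (a new reading comes with each control period).
- r.get_image(name): name is "side" or "top"; returns a dict with "color" (400x640x3 uint8, red, green, blue), "fovy" (degrees; the focal length in pixels is half the picture's height over the tangent of half this angle, whatever the lens; pixels are square), "cx", "cy" (the principal point, pixels), "extrinsics" (4x4, takes a point from world to camera coordinates). Camera axes: x right, y down, z forward; pixel columns grow to the right and rows downward; lengths in m; the calibration is good to about 2 mm. A picture is of the moment at which its call begins. There is no depth.
- r.finish_job(): hands the job in; it is judged then, once.
Trained networks look in a picture, given as the dict that the camera call returned (one of the last four; its "shot" number tells which), for a name from the list of things; names that differ only in an ending like _2 or _b are one class to them, and where a whole thing is asked for, a point or a joint stands for the part that bears it (a point fixed in the world has none). Each returns a list of dicts, best first, with "confidence" (0 to 1); they miss things now and then, are a little off and sometimes report something else, mostly with a low value. They report only what shows in the picture. A call takes as long as a camera call. They do not tell look-alikes from the thing itself.
- r.look_for(label, picture): "box" ([left, top, right, bottom] in pixels, round what is visible of it).
- r.outline_of(label, picture): "pixels" (400x640 bool, what is visible of it) and "box" ([left, top, right, bottom] in pixels, round what is visible of it).
- r.mark_of(label, picture): "pixel" ([column, row] in pixels: a listed point, or the origin of a listed thing).
The state is a dict: "t": time; "joint_positions": joint angles; "joint_velocities": joint speeds; "tau": joint torques, N m; "tool_pos": TCP position; "eef_rot": TCP orientation; "ft_force": force on the tool from outside, world axes, zero at the start; "ft_torque": the same for the moment, N m; "opening": finger opening in m; "grasp_force": force on a finger pad.
Only numpy, scipy, OpenCV 4.12 (cv2) and the standard library are available. Lean on these libraries where they do the work, as an engineer would, in place of code of your own. Each camera call takes 0.05 s, during which the arm holds its last target. There are 200 camera calls.

## Task

Boring is finished: pack the hole-saw kit back into its plywood tray. Nest the three shallow hole saws teeth down in the round well (the small one first, then the middle one over it, then the large one over both, every one standing flat on the floor of the well) and lay the arbor flat in the long slot. The deep hole saw, the spade bit and the wooden slug do not belong to this kit: leave them where they are.

Things in the scene. Friction and masses are not known exactly. Their poses are not given: they have to be found in the camera images.
- kit_tray: fixed plywood tray, 158 (own x) x 168 (own y) x 28 mm high, turned any way round, to the right of the loose things. Two recesses 10 mm deep, floors 18 mm above the bench: a round well, diameter 80 mm, centred at x = 0, y = -34 mm; a straight slot, 138 mm along x by 44 mm along y, centred at x = 0, y = +52 mm. Origin: centre of the underside, z up
- saw_small: small shallow hole saw: steel cup standing upside down on its teeth, 25 mm outside diameter, 34 mm high, closed back on top with a 12 mm arbor hole in the middle, hollow below, walls 2.5 mm. Origin: centre of the toothed rim (underside), z up to its back. Weighs about 0.05 kg
- saw_middle: middle shallow hole saw, same make: 44 mm outside diameter, 39 mm inside, 41 mm high, back 4 mm thick with a 16 mm hole and two small pin holes; passes over the small saw with 7 mm to spare all round and 3 mm above it. Origin: centre of the toothed rim, z up. About 0.10 kg
- saw_large: large shallow hole saw, same make: 64 mm outside diameter, 59 mm inside, 48 mm high, back 4 mm thick with a 16 mm hole; passes over the middle saw with 7.5 mm to spare all round and 3 mm above it. Origin: centre of the toothed rim, z up. About 0.15 kg
- arbor: kit arbor, 116 mm long, lying along own x: dark square steel body 28 (x) x 24 (y) x 24 mm high; out of its -x end a 42 mm hex shank, 12 mm thick; out of +x a short thread and 6 mm pilot drill, 45 mm together; both at the body's mid-height, clear of the bench. Either way round fits the slot. Origin: centre of the body, 12 mm above what it lies on; balance point within 2 mm of it. 0.12 kg
- saw_deep: look-alike to leave: a deep hole saw, 54 mm outside diameter and 70 mm high, clearly taller than the others. Origin: centre of the toothed rim, z up
- wood_slug: look-alike to leave: solid pale wooden disc cut out by the saw, 58 mm in diameter, 20 mm thick, with a 6 mm hole through the middle, lying flat. Origin: centre of the underside
- spade_bit: look-alike to leave: flat spade bit of steel, 131 mm long along its own x, a thin round shank of 8 mm with a flat blade 25 mm wide at its +x end, lying flat. Origin: underside, on the shank 66 mm from its plain end
Things that resemble listed ones, but are neither listed nor needed, are in the scene too. Leave any red look-alike of the saw_small alone.

How it is judged:
On the way, in this order (a step that is already met when the one before it is completed fails the run):
1. the small saw stands in the round well (x of saw_small in the frame of kit_tray between -0.029 and 0.029 m and y of saw_small in the frame of kit_tray between -0.063 and -0.005 m and z of saw_small in the frame of kit_tray between 0.015 and 0.021 m and angle between saw_small's own z axis and vertical below 0.09 rad), for 0.2 s.
2. the middle saw stands over the small one (all of step 1 and z of saw_middle in the frame of kit_tray between 0.015 and 0.021 m and angle between saw_middle's own z axis and vertical below 0.09 rad and horizontal distance between saw_small and saw_middle below 0.0095 m), for 0.2 s.
3. the large saw stands over both (all of step 2 and x of saw_large in the frame of kit_tray between -0.0105 and 0.0105 m and y of saw_large in the frame of kit_tray between -0.0445 and -0.0235 m and z of saw_large in the frame of kit_tray between 0.015 and 0.021 m and angle between saw_large's own z axis and vertical below 0.09 rad and horizontal distance between saw_middle and saw_large below 0.01 m), for 0.2 s.
At the end, for the whole second after the job is handed in: The three shallow saws stand nested, upright within 5 degrees, rims on the well floor within 3 mm, the large one within 10 mm of the well centre; the arbor lies flat along the slot, on its floor; deep saw, slug and spade bit within 30 mm of their starts; all released, at rest (all of step 3 and x of arbor in the frame of kit_tray between -0.035 and 0.035 m and y of arbor in the frame of kit_tray between 0.038 and 0.066 m and z of arbor in the frame of kit_tray between 0.026 and 0.034 m and angle between arbor's own x axis and vertical between 1.45 and 1.69 rad and angle between the x axis of arbor and the x axis of kit_tray, either way round below 0.25 rad and linear speed of each of saw_small, saw_middle, saw_large, arbor below 0.02 m/s and distance of each of saw_deep, wood_slug, spade_bit from where it was at the start of the episode below 0.03 m); the robot touches nothing.
It fails at once if the deep hole saw was moved by more than 30 mm (distance of saw_deep from where it was at the start of the episode above 0.03 m).
It fails at once if the wooden slug was moved by more than 30 mm (distance of wood_slug from where it was at the start of the episode above 0.03 m).
It fails at once if the spade bit was moved by more than 30 mm (distance of spade_bit from where it was at the start of the episode above 0.03 m).
It also fails if it takes over 99 s, if anything falls off the work surface, if the arm or the gripper's body presses on something with over 40 N, if the wrist force passes 120 N, or if a joint passes its speed limit or range.

## Working session

There is one attempt and no reset: what is moved stays moved. The work goes in short steps, Python scripts to look and compute and a tool call to move; the robot and the scene stay as the last step left them, time stands still between calls to the robot, and variables do not carry over. Pictures are saved under pics/ and viewed, at most 16 in all, crops included, and the job is handed in when it is done.

Besides the shell and the picture viewer there is one more tool, called after "Call:" as name([rows], argument=value, ...), one row to a line, values as JSON. apply_moves: Moves the arm, as the interface text tells. Its arguments: {"type":"object","properties":{"steps":{"type":"array","items":{"type":"array","items":{"type":"array","items":{"type":"number"}}}},"squeeze":{"type":"number"}},"required":["steps"]}

```bash
ls; mkdir -p pics
cat > h.py <<'E'
import numpy as np, cv2
from workcell import r
def proj(im,p):
    E=np.array(im["extrinsics"]);p=np.atleast_2d(p);c=p@E[:3,:3].T+E[:3,3]
    f=200/np.tan(np.radians(im["fovy"])/2)
    return np.c_[im["cx"]+f*c[:,0]/c[:,2],im["cy"]+f*c[:,1]/c[:,2]]
def ray(im,px,z):
    E=np.array(im["extrinsics"]);R=E[:3,:3];o=-R.T@E[:3,3]
    f=200/np.tan(np.radians(im["fovy"])/2)
    d=R.T@np.array([(px[0]-im["cx"])/f,(px[1]-im["cy"])/f,1.])
    return o+d*(z-o[2])/d[2]
def save(im,n,box=None,s=1):
    a=im["color"][:,:,::-1]
    if box: a=a[box[1]:box[3],box[0]:box[2]]
    cv2.imwrite("pics/"+n+".png",cv2.resize(a,None,fx=s,fy=s,interpolation=cv2.INTER_CUBIC))
E
python3 - <<'E'
from h import *
np.set_printoptions(precision=3,suppress=True)
names="kit_tray saw_small saw_middle saw_large arbor saw_deep wood_slug spade_bit".split()
for c in("top","side"):
    im=r.get_image(c); save(im,c+"0"); E=np.array(im["extrinsics"])
    print(c,im["fovy"],im["cx"],im["cy"],"campos",-E[:3,:3].T@E[:3,3],[k for k in im])
    for n in names:
        z=0
        print(n,[(round(d["confidence"],2),np.round(d["pixel"]),ray(im,d["pixel"],z)[:2]) for d in r.mark_of(n,im)][:3],[(round(d["confidence"],2),np.round(d["box"])) for d in r.look_for(n,im)][:3])
print(r.sense())
E
```

```text
pics
top 53.75396607859566 322.2696926904838 195.83547316288374 campos [0.448 0.108 1.037] ['color', 'fovy', 'cx', 'cy', 'extrinsics', 'shot']
kit_tray [(0.72, array([423., 259.]), array([ 0.479, -0.173]))] [(0.88, array([394., 223., 460., 294.]))]
saw_small [(0.59, array([270., 192.]), array([0.648, 0.234])), (0.55, array([275., 135.]), array([0.809, 0.225]))] [(0.59, array([267., 191., 274., 202.])), (0.56, array([270., 122., 279., 134.]))]
saw_middle [(0.63, array([279., 230.]), array([0.548, 0.204]))] [(0.49, array([270., 224., 292., 243.]))]
saw_large [(0.84, array([198., 237.]), array([0.526, 0.415])), (0.45, array([281., 237.]), array([0.531, 0.199])), (0.25, array([271., 196.]), array([0.639, 0.229]))] [(0.55, array([179., 221., 209., 246.]))]
arbor [(0.55, array([277., 277.]), array([0.427, 0.206]))] [(0.48, array([256., 270., 298., 283.]))]
saw_deep [(0.65, array([250., 240.]), array([0.521, 0.279]))] [(0.91, array([233., 224., 257., 247.]))]
wood_slug [(0.71, array([311., 180.]), array([0.684, 0.124])), (0.27, array([280., 231.]), array([0.545, 0.202]))] [(0.63, array([299
[... 1183 characters left out ...]
2., 210.]))]
spade_bit [(0.63, array([224., 166.]), array([0.412, 0.34 ])), (0.18, array([235., 200.]), array([0.421, 0.203]))] [(0.74, array([220., 150., 233., 183.]))]
{'t': 1.7, 'joint_positions': array([ 1.13 ,  0.124,  1.65 , -0.   ,  1.367, -0.083]), 'joint_velocities': array([-0.   , -0.   ,  0.001, -0.   ,  0.   ,  0.   ]), 'tau': array([ -0.003, -42.361, -36.573,  -0.   ,   0.001,  -0.   ]), 'tool_pos': array([0.228, 0.609, 0.231]), 'eef_rot': array([[-0.937,  0.35 ,  0.   ],
       [ 0.35 ,  0.937, -0.   ],
       [-0.   , -0.   , -1.   ]]), 'ft_force': array([ 0.306, -0.095,  0.037]), 'ft_torque': array([ 0.02 ,  0.011, -0.04 ]), 'grasp_force': 0.0, 'opening': 0.08529819152116294}
```

View pics/top0.png

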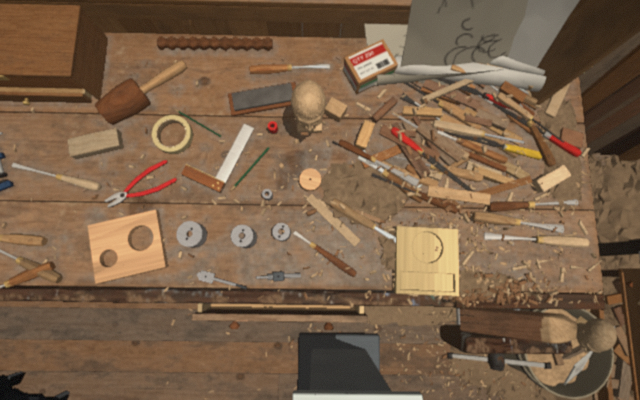

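View pics/side0.png

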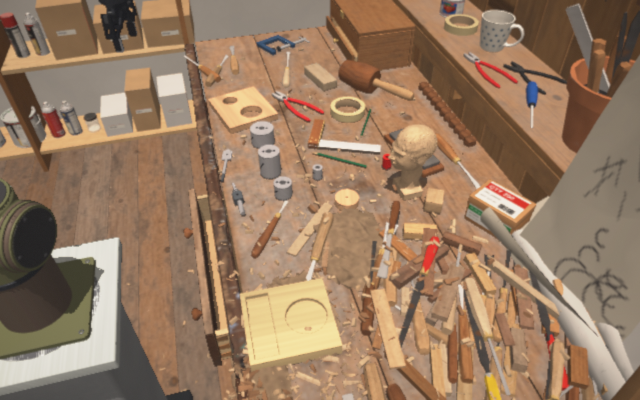

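The top view shows the small saw at (267,195) with its red look-alike at (272,127). The middle saw is at (281,231), the deep saw at (243,237), the large saw at (190,234) and the arbor at (277,277). The tray is at (428,260), with its slot on the side nearer the robot. Next I'll refine these by fitting the model silhouettes to the outlines in both views.

```bash
cat > fit.py <<'E'
from h import *
from scipy.optimize import minimize
a=np.linspace(0,2*np.pi,48,endpoint=False)
def cyl(R,h): return np.array([[R*np.cos(t),R*np.sin(t),z] for t in a for z in(0,h)])
def box(x,y,z,x0=0,y0=0): return np.array([[x0+i*x/2,y0+j*y/2,k*z] for i in(-1,1) for j in(-1,1) for k in(0,1)])
M={"kit_tray":([box(.158,.168,.028)],1),"saw_small":([cyl(.0125,.034)],0),"saw_middle":([cyl(.022,.041)],0),"saw_large":([cyl(.032,.048)],0),
"arbor":([box(.028,.024,.024),box(.042,.012,.012,-.035)+[0,0,.006],box(.045,.006,.006,.0365)+[0,0,.009]],1)}
S=4
def mask(im,parts,p,z0=0):
    c,s=np.cos(p[2]),np.sin(p[2]);R=np.array([[c,-s,0],[s,c,0],[0,0,1]])
    m=np.zeros((400*S,640*S),np.uint8)
    for P in parts:
        q=((proj(im,P@R.T+[p[0],p[1],z0])+.5)*S*16).astype(np.int32)
        cv2.fillConvexPoly(m,cv2.convexHull(q),1,shift=4)
    return cv2.resize(m.astype(np.float32),(640,400),interpolation=cv2.INTER_AREA)
def near(im,n,g,z0=0):
    o=[d for d in r.outline_of(n,im) if d["confidence"]>.2]
    t=proj(im,[[g[0],g[1],z0+.02]])[0]
    o=[d for d in o if np.hypot(*(np.array([(d["box"][0]+d["box"][2])/2,(d["box"][1]+d["box"][3])/2])-t))<15]
    return o[0]["pixels"].astype(np.float32) if o else None
def fit(n,g,ims,z0=0):
    parts,rot=M[n];obs=[(im,near(im,n,g,z0)) for im in ims];obs=[o for o in obs if o[1] is not None]
    out=[]
    for sub in [obs]+([[o] for o in obs] if len(obs)>1 else []):
        def cost(u):
            p=[u[0]/100,u[1]/100,u[2]/10 if rot else 0]
            return sum(1-np.minimum(m:=mask(im,parts,p,z0),o).sum()/np.maximum(m,o).sum() for im,o in sub)
        u=np.array([g[0]*100,g[1]*100]+([g[2]*10] if rot else []));k=len(u)
        s=minimize(cost,u,method="Nelder-Mead",options=dict(initial_simplex=np.vstack([u]+[u+np.eye(k)[i]*.7 for i in range(k)]),xatol=.005,fatol=1e-4,maxiter=120))
        out.append((np.round(s.x/([100,100,10][:k]),4),round(s.fun/len(sub),3)))
    return out
E
python3 - <<'E'
from fit import *
ims=[r.get_image("top"),r.get_image("side")]
for n,g in dict(kit_tray=(.476,-.175,1.57),saw_small=(.645,.235),saw_middle=(.546,.201),saw_large=(.527,.415),arbor=(.427,.206,1.57)).items(): print(n,*fit(n,g,ims))
p=[.427,.206,-1.57]; print(fit("arbor",p,ims))
save(ims[0],"c1",(170,185,470,305),2.6)
E
```

```text
kit_tray (array([ 0.4735, -0.1758,  1.5211]), np.float64(0.036)) (array([ 0.4751, -0.1758,  1.5297]), np.float64(0.025)) (array([ 0.4721, -0.1761,  1.5387]), np.float64(0.037))
saw_small (array([0.645, 0.235]), np.float64(nan))
saw_middle (array([0.541 , 0.1957]), np.float64(0.183)) (array([0.5431, 0.1964]), np.float64(0.18)) (array([0.5391, 0.1951]), np.float64(0.116))
saw_large (array([0.531 , 0.4231]), np.float64(0.123)) (array([0.5323, 0.4232]), np.float64(0.075)) (array([0.5278, 0.4209]), np.float64(0.097))
arbor (array([0.4312, 0.2028, 1.634 ]), np.float64(0.191))
[(array([ 0.4314,  0.2001, -1.5009]), np.float64(0.287))]fit.py:30: RuntimeWarning: invalid value encountered in scalar divide
  out.append((np.round(s.x/([100,100,10][:k]),4),round(s.fun/len(sub),3)))
```

View pics/c1.png

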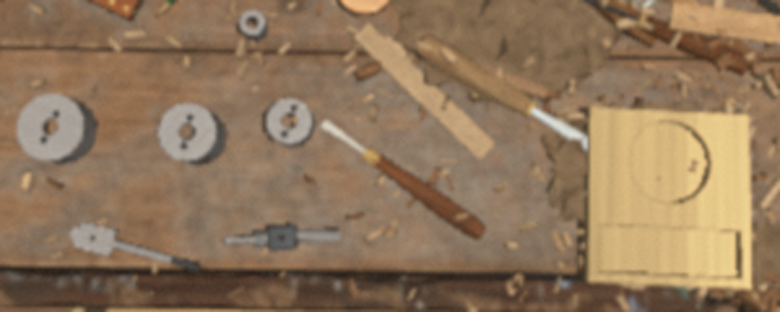

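Call:
apply_moves([
  [[0, 0, 7, 0, 0, 0, 1], [0, 0, 7, 0, 0, 0, 1], [0, 0, 7, 0, 0, 0, 1], [0, 0, 7, 0, 0, 0, 1], [0, 0, 7, 0, 0, 0, 1]],
], squeeze=30)

```text
t: 2.82
tool_pos: [0.2277, 0.6088, 0.2313]
eef_rot: [[-0.561, 0.828, -0.0], [0.828, 0.561, -0.0], [-0.0, -0.0, -1.0]]
ft_force: [-0.3, -0.2, -0.7]
opening: 0.0854
grasp_force: 0.0
```

Call:
apply_moves([
  [[0, 0, 7, 0, 0, 0, 1], [0, 0, 7, 0, 0, 0, 1], [0, 0, 7, 0, 0, 0, 1], [0, 0, 7, 0, 0, 0, 1], [0, 0, 6.5, 0, 0, 0, 1]],
])

```text
t: 3.23
tool_pos: [0.2276, 0.6088, 0.2313]
eef_rot: [[0.006, 1.0, -0.0], [1.0, -0.006, 0.0], [0.0, -0.0, -1.0]]
ft_force: [-0.0, 0.3, -0.9]
opening: 0.0854
grasp_force: 0.0
```

The crop shows the backs of the saws: large at crop (52,127), deep (187,132), middle (289,121) and small (251,24). The arbor body is at (281,237), with the pilot drill to one side. In the tray the well is at (671,161) and the slot at the bottom. I'll refine the disc centres on the image itself.

```bash
cat > disc.py <<'E'
from h import *
from scipy.optimize import minimize
t=np.linspace(0,2*np.pi,72,endpoint=False)
def disc(im,g,R,z,rng=.012):
    # back rim: greatest brightness/colour step across circle of radius R at height z
    a=cv2.cvtColor(im["color"],cv2.COLOR_RGB2LAB).astype(np.float32)
    def samp(c,rad):
        q=proj(im,np.c_[c[0]+rad*np.cos(t),c[1]+rad*np.sin(t),0*t+z]).astype(np.float32)
        return cv2.remap(a,q[:,0],q[:,1],cv2.INTER_LINEAR).reshape(-1,3)
    def cost(c): 
        d=samp(c,R-.0025)-samp(c,R+.0025)
        return -np.minimum(np.linalg.norm(d,axis=1),60).mean()
    best=min(((cost((g[0]+i,g[1]+j)),g[0]+i,g[1]+j) for i in np.arange(-rng,rng,.001) for j in np.arange(-rng,rng,.001)))
    return np.round(best,4)
E
python3 - <<'E'
from disc import *
im0=r.get_image("top");im1=r.get_image("side")
for n,g,R,z,c in(("small",(.645,.235),.0125,.034,(251,24)),("middle",(.543,.198),.022,.041,(289,121)),("large",(.529,.418),.032,.048,(52,127)),("deep",(.52,.281),.027,.07,(187,132))):
    px=((c[0]+.5)/2.6-.5+170,(c[1]+.5)/2.6-.5+185)
    print(n,ray(im0,px,z)[:2].round(4),disc(im0,g,R,z),disc(im1,g,R,z))
for n,c,z in(("arb",(281,237),.024),("shank",(335,236),.018),("pilot",(230,240),.015),("well",(671,161),.028)):
    px=((c[0]+.5)/2.6-.5+170,(c[1]+.5)/2.6-.5+185)
    print(n,ray(im0,px,z)[:2].round(4))
print("wellpred",[np.array([x+.034*np.sin(w),y-.034*np.cos(w)]).round(4) for x,y,w in((.4735,-.1758,1.525),)],disc(im0,(.508,-.178),.04,.028),disc(im1,(.508,-.178),.04,.028))
save(im1,"s1",(220,100,370,225),5)
E
```

```text
small [0.6374 0.2376] [-46.2104   0.64     0.237 ] [-34.0584   0.637    0.233 ]
middle [0.541  0.1962] [-49.798   0.541   0.197] [-41.9942   0.539    0.193 ]
large [0.5312 0.422 ] [-44.9135   0.532    0.424 ] [-42.7402   0.53     0.419 ]
deep [0.5265 0.2888] [-47.3308   0.527    0.289 ] [-47.8136   0.525    0.285 ]
arb [0.4304 0.2018]
shank [0.4319 0.1499]
pilot [0.4267 0.2521]
well [ 0.5085 -0.1782]
wellpred [array([ 0.5075, -0.1774])] [-27.4968   0.508   -0.179 ] [-27.1958   0.507   -0.179 ]
```

View pics/s1.png

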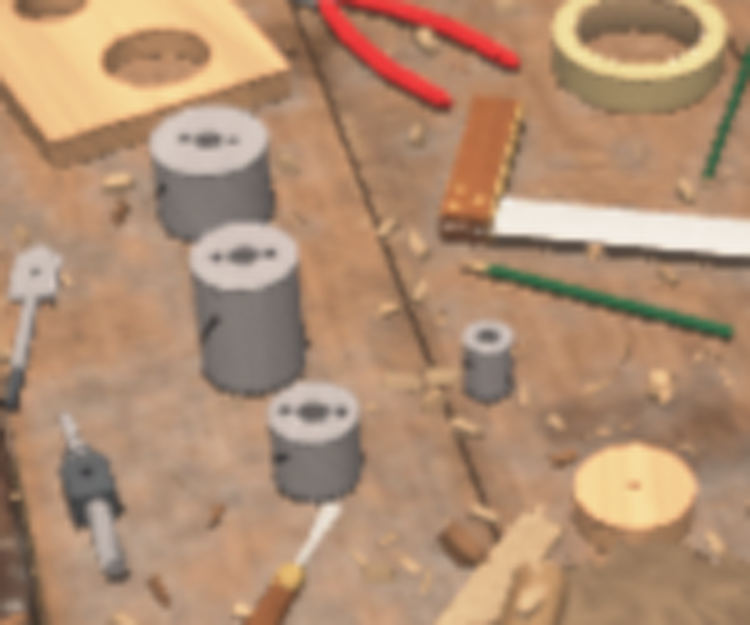

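Call:
apply_moves([
  [[0, 0, 0, -2.49, 2.74, 0, 1], [0, 0, 0, -2.49, 2.74, 0, 1], [0, 0, 0, -2.49, 2.74, 0, 1], [0, 0, 0, -2.49, 2.74, 0, 1], [0, 0, 0, -2.49, 2.74, 0, 1]],
])

```text
t: 3.75
tool_pos: [0.3656, 0.4831, 0.2315]
eef_rot: [[-0.004, 1.0, 0.0], [1.0, 0.004, 0.0], [0.0, 0.0, -1.0]]
ft_force: [0.4, -0.2, 0.1]
opening: 0.0852
grasp_force: 0.0
```

Call:
apply_moves([
  [[0, 0, 0, -2.49, 2.74, 0, 1], [0, 0, 0, -2.49, 2.74, 0, 1], [0, 0, 0, -2.49, 2.74, 0, 1], [0, 0, 0, -2.49, 2.74, 0, 1], [0, 0, 0, -2.49, 2.74, 0, 1]],
])

```text
t: 4.17
tool_pos: [0.5028, 0.3584, 0.2316]
eef_rot: [[-0.003, 1.0, 0.0], [1.0, 0.003, 0.0], [0.0, 0.0, -1.0]]
ft_force: [0.6, 0.8, -0.8]
opening: 0.0852
grasp_force: 0.0
```

Call:
apply_moves([
  [[0, 0, 0, -2.49, 2.74, 1, 0.7], [0, 0, 0, -2.49, 2.74, 2, 0.7], [0, 0, 0, -2.49, 2.74, 2.5, 0.7], [0, 0, 0, -2.49, 2.74, 2.5, 0.7], [0, 0, 0, -2.49, 2.74, 2.5, 0.7]],
])

```text
t: 4.58
tool_pos: [0.6341, 0.2392, 0.1309]
eef_rot: [[-0.003, 1.0, 0.001], [1.0, 0.003, 0.0], [0.0, 0.001, -1.0]]
ft_force: [0.2, 0.8, 1.0]
opening: 0.0596
grasp_force: 0.0
```

Call:
apply_moves([
  [[0, 0, 0, 0, 0, 2, 0.7], [0, 0, 0, 0, 0, 1, 0.7], [0, 0, 0, 0, 0, 0, 0.7]],
])

```text
t: 4.83
tool_pos: [0.6307, 0.2398, 0.0977]
eef_rot: [[-0.001, 1.0, -0.006], [1.0, 0.001, -0.002], [-0.002, -0.006, -1.0]]
ft_force: [-0.9, -0.9, 0.1]
opening: 0.0598
grasp_force: 0.0
```

Call:
apply_moves([
  [[0, 0, 0, -0.5, 0.8, 2, 0.6], [0, 0, 0, 0, 0, 2.5, 0.6], [0, 0, 0, 0, 0, 2, 0.6], [0, 0, 0, 0, 0, 1.5, 0.6], [0, 0, 0, 0, 0, 0.4, 0.6]],
])

```text
t: 5.25
tool_pos: [0.639, 0.2362, 0.0157]
eef_rot: [[-0.002, 1.0, -0.003], [1.0, 0.002, -0.001], [-0.001, -0.003, -1.0]]
ft_force: [-0.6, 0.1, -1.5]
opening: 0.0509
grasp_force: 0.0
```

Run:
```python
from h import *
s=r.sense();print(s["tool_pos"],s["opening"])
im=r.get_image("side");save(im,"s2",(260,120,400,225),5)
```

```text
[0.63902265 0.23623714 0.01570372] 0.050915776185294324
```

View pics/s2.png

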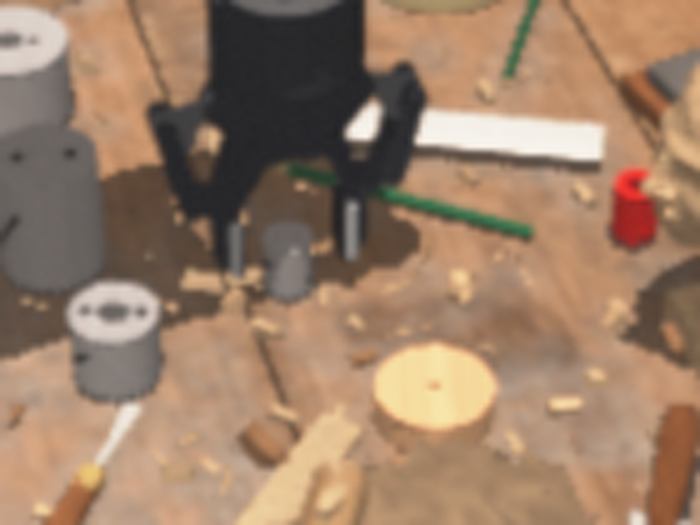

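Call:
apply_moves([
  [[0, 0, 0, 0, 0, 0.2, 0.3], [0, 0, 0, 0, 0, 0, 0.1], [0, 0, 0, 0, 0, 0, 0.1], [0, 0, 0, 0, 0, 0, 0.1], [0, 0, 0, 0, 0, 0, 0.1]],
], squeeze=30)

```text
t: 5.72
tool_pos: [0.6419, 0.236, 0.0173]
eef_rot: [[0.0, 1.0, 0.003], [1.0, -0.0, 0.001], [0.001, 0.003, -1.0]]
ft_force: [-0.1, 0.2, 3.5]
opening: 0.0232
grasp_force: 29.7
```

Call:
apply_moves([
  [[0, 0, 0, 0, 0, 0, 0.1], [0, 0, 0, 0, 0, -1, 0.1], [0, 0, 0, 0, 0, -2, 0.1], [0, 0, 0, 0, 0, -3, 0.1], [0, 0, 0, 0, 0, -3, 0.1]],
])

```text
t: 6.13
tool_pos: [0.6396, 0.235, 0.1053]
eef_rot: [[0.0, 1.0, -0.003], [1.0, -0.0, -0.001], [-0.001, -0.003, -1.0]]
ft_force: [1.1, 0.2, -0.2]
opening: 0.0233
grasp_force: 29.5
```

Call:
apply_moves([
  [[0, 0, 0, -3.45, -1.09, 0, 0.1], [0, 0, 0, -3.45, -1.09, 0, 0.1], [0, 0, 0, -3.45, -1.09, 0, 0.1], [0, 0, 0, -3.45, -1.09, 0, 0.1], [0, 0, 0, -3.45, -1.09, 0, 0.1]],
])

```text
t: 6.55
tool_pos: [0.5853, 0.0616, 0.1058]
eef_rot: [[-0.001, 1.0, -0.0], [1.0, 0.001, -0.0], [-0.0, -0.0, -1.0]]
ft_force: [1.1, -0.3, 0.3]
opening: 0.0233
grasp_force: 29.6
```

Call:
apply_moves([
  [[0, 0, 0, -3.45, -1.09, 0, 0.1], [0, 0, 0, -3.45, -1.09, 0, 0.1], [0, 0, 0, -3.45, -1.09, 0, 0.1], [0, 0, 0, -3.45, -1.09, 0, 0.1], [0, 0, 0, -3.45, -1.09, 0, 0.1]],
])

```text
t: 6.97
tool_pos: [0.5308, -0.111, 0.1059]
eef_rot: [[-0.0, 1.0, 0.0], [1.0, 0.0, -0.0], [-0.0, 0.0, -1.0]]
ft_force: [1.1, -0.7, -0.9]
opening: 0.0234
grasp_force: 29.6
```

Call:
apply_moves([
  [[0, 0, 0, -3.45, -1.09, 0, 0.1], [0, 0, 0, -3.45, -1.09, 0, 0.1], [0, 0, 0, 0, 0, 0, 0.1], [0, 0, 0, 0, 0, 0, 0.1]],
])

```text
t: 7.3
tool_pos: [0.5094, -0.1799, 0.1059]
eef_rot: [[0.004, 1.0, 0.0], [1.0, -0.004, 0.0], [0.0, 0.0, -1.0]]
ft_force: [0.6, 0.1, 0.3]
opening: 0.0234
grasp_force: 29.5
```

Run:
```python
from h import *
im=r.get_image("side")
for i in range(3):
  s=r.sense();print(s["tool_pos"],s["opening"],s["joint_positions"])
  r.get_image("top")
save(im,"s3",(220,200,370,380),3.3)
print(proj(im,[s["tool_pos"],[.508,-.1785,.028]]))
```

```text
[ 0.50971606 -0.17875516  0.10574367] 0.02332059759325699 [-4.36866051e-01 -4.30735101e-03  2.00552722e+00  3.79396279e-04
  1.14059812e+00 -4.35214953e-01]
[ 0.50998769 -0.17799247  0.10565772] 0.02361769164670949 [-4.35370080e-01 -4.16410363e-03  2.00554381e+00  3.87359758e-04
  1.14048690e+00 -4.35297234e-01]
[ 0.51015348 -0.17752693  0.10559598] 0.023536336057762557 [-4.34406444e-01 -4.05515278e-03  2.00554969e+00  2.84025208e-04
  1.14040662e+00 -4.35426743e-01]
[[306.34041411 288.84812546]
 [306.47868824 314.20375997]]
```

View pics/s3.png

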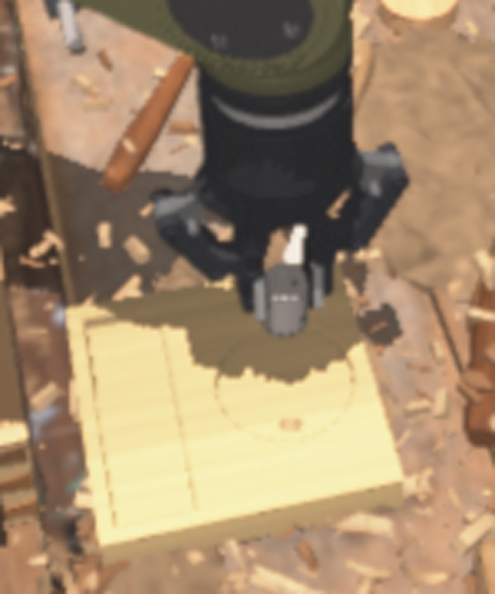

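The saw hangs upright between the fingers, at crop (287,310). The well circle is at about crop (287,385), right below it. Lowering.

Call:
apply_moves([
  [[0, 0, 0, -0.1, -0.2, 2, 0.1], [0, 0, 0, 0, 0, 2.5, 0.1], [0, 0, 0, 0, 0, 1.5, 0.1], [0, 0, 0, 0, 0, 0.7, 0.1], [0, 0, 0, 0, 0, 0.3, 0.1]],
])

```text
t: 7.92
tool_pos: [0.507, -0.1777, 0.0349]
eef_rot: [[-0.002, 1.0, -0.005], [1.0, 0.002, 0.002], [0.002, -0.005, -1.0]]
ft_force: [-7.0, 3.7, 12.9]
opening: 0.0232
grasp_force: 30.4
```

Call:
apply_moves([
  [[0, 0, 0, 0, 0, 0.1, 0.1], [0, 0, 0, 0, 0, 0.1, 0.1], [0, 0, 0, 0, 0, 0, 0.1]],
])

```text
t: 8.17
tool_pos: [0.509, -0.179, 0.035]
eef_rot: [[-0.001, 1.0, 0.001], [1.0, 0.001, -0.0], [-0.0, 0.001, -1.0]]
ft_force: [-1.2, 1.9, 2.2]
opening: 0.0232
grasp_force: 29.6
```

Call:
apply_moves([
  [[0, 0, 0, 0, 0, 0, 0.5], [0, 0, 0, 0, 0, 0, 0.6], [0, 0, 0, 0, 0, 0, 0.8], [0, 0, 0, 0, 0, -2, 0.8], [0, 0, 0, 0, 0, -4, 0.8]],
])

```text
t: 8.58
tool_pos: [0.504, -0.1775, 0.0885]
eef_rot: [[0.0, 1.0, -0.011], [1.0, -0.0, 0.005], [0.005, -0.011, -1.0]]
ft_force: [-0.0, 0.1, -1.1]
opening: 0.0681
grasp_force: 0.0
```

Call:
apply_moves([
  [[0, 0, 0, 3.7, 0.3, -2.0, 0.8], [0, 0, 0, 3.7, 0.3, 0, 0.8], [0, 0, 0, 3.7, 0.3, 0, 0.8], [0, 0, 0, 3.7, 0.3, 0, 0.8], [0, 0, 0, 3.7, 0.3, 0, 0.8]],
])

```text
t: 9.0
tool_pos: [0.5231, 0.0067, 0.1138]
eef_rot: [[0.001, 1.0, 0.001], [1.0, -0.001, -0.0], [-0.0, 0.001, -1.0]]
ft_force: [1.2, 0.1, 0.2]
opening: 0.0677
grasp_force: 0.0
```

Run:
```python
from disc import *
for i in range(2):
  im0=r.get_image("top");im1=r.get_image("side")
s=r.sense();print(s["tool_pos"],s["opening"])
print(disc(im0,(.508,-.1785),.0125,.052),disc(im1,(.508,-.1785),.0125,.052))
print(disc(im0,(.508,-.1785),.04,.028),disc(im1,(.508,-.1785),.04,.028))
a=cv2.resize(im0["color"][215:300,380:470],None,fx=4.2,fy=4.2,interpolation=2);b=cv2.resize(im1["color"][275:375,230:350],None,fx=3.4,fy=3.57,interpolation=2)
cv2.imwrite("pics/p1.png",np.hstack([a,b])[:,:,::-1])
```

```text
[0.52303795 0.00597042 0.11334108] 0.06789860058682091
[-45.4136   0.509   -0.1685] [-37.9055   0.506   -0.1895]
[-33.1428   0.507   -0.1785] [-26.0538   0.507   -0.1785]
```

View pics/p1.png

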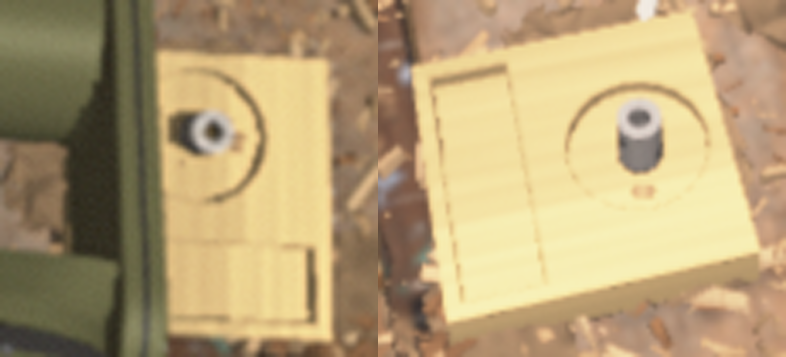

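The small saw stands in the well, with its top at crop (209,132) in the top view and (641,117) in the side view. I'll work out its exact position.

Run:
```python
from disc import *
im0=r.get_image("top");im1=r.get_image("side")
print(ray(im0,(429.4,246),.052),ray(im1,(307,307.4),.052))
print(disc(im0,(.508,-.178),.0125,.052,.008),disc(im1,(.508,-.178),.0125,.052,.008))
# middle saw recheck with hole-free skew
print(disc(im0,(.541,.196),.022,.041,.008),disc(im1,(.541,.196),.022,.041,.008))
for n in ("saw_small","saw_middle"): 
  for im in(im0,im1): print(n,[(round(d["confidence"],2),ray(im,d["pixel"],.018 if n[-1]=='l' else 0)[:2].round(4)) for d in r.mark_of(n,im)])
print(r.sense()["tool_pos"])
```

```text
[ 0.50866115 -0.17551653  0.052     ] [ 0.50928595 -0.18007269  0.052     ]
[-41.2417   0.505   -0.175 ] [-36.7171   0.508   -0.181 ]
[-51.269   0.541   0.197] [-3.8471  0.533   0.188 ]
saw_small [(0.62, array([0.8115, 0.2168])), (0.5, array([ 0.5077, -0.1854])), (0.17, array([0.5354, 0.1997]))]
saw_small [(0.67, array([ 0.5107, -0.1721])), (0.66, array([0.8191, 0.2206]))]
saw_middle [(0.47, array([0.5328, 0.2019]))]
saw_middle [(0.41, array([0.5446, 0.1974]))]
[0.52301922 0.00400104 0.11327576]
```

Call:
apply_moves([
  [[0, 0, 0, 3.82, 0.34, 0, 0.85], [0, 0, 0, 3.82, 0.34, 0, 0.85], [0, 0, 0, 3.82, 0.34, 0, 0.85], [0, 0, 0, 3.82, 0.34, 0, 0.85], [0, 0, 0, 3.82, 0.34, 0, 0.85]],
])

```text
t: 9.92
tool_pos: [0.5403, 0.197, 0.1134]
eef_rot: [[0.002, 1.0, 0.0], [1.0, -0.002, -0.0], [-0.0, 0.0, -1.0]]
ft_force: [0.5, 0.4, 0.5]
opening: 0.0728
grasp_force: 0.0
```

Call:
apply_moves([
  [[0, 0, 0, 0, 0, 0, 0.85], [0, 0, 0, 0, 0, 1, 0.85], [0, 0, 0, 0, 0, 1, 0.85], [0, 0, 0, 0, 0, 0, 0.85]],
])

```text
t: 10.25
tool_pos: [0.538, 0.1943, 0.0898]
eef_rot: [[0.002, 1.0, -0.005], [1.0, -0.002, -0.002], [-0.002, -0.005, -1.0]]
ft_force: [-0.4, -0.3, -0.5]
opening: 0.0725
grasp_force: 0.0
```

Call:
apply_moves([
  [[0, 0, 0, 0, 0, 2.5, 0.85], [0, 0, 0, 0, 0, 2.5, 0.85], [0, 0, 0, 0, 0, 1.7, 0.85], [0, 0, 0, 0, 0, 0.8, 0.85], [0, 0, 0, 0, 0, 0, 0.85]],
])

```text
t: 10.67
tool_pos: [0.5379, 0.1943, 0.0154]
eef_rot: [[0.002, 1.0, -0.005], [1.0, -0.002, -0.001], [-0.001, -0.005, -1.0]]
ft_force: [-0.8, -0.8, 0.5]
opening: 0.0727
grasp_force: 0.0
```

Call:
apply_moves([
  [[0, 0, 0, 0, 0, 0, 0.6], [0, 0, 0, 0, 0, 0, 0.4], [0, 0, 0, 0, 0, 0, 0.3], [0, 0, 0, 0, 0, 0, 0.3], [0, 0, 0, 0, 0, 0, 0.3]],
], squeeze=30)

```text
t: 11.08
tool_pos: [0.5415, 0.1963, 0.0202]
eef_rot: [[-0.0, 1.0, 0.003], [1.0, 0.0, 0.0], [0.0, 0.003, -1.0]]
ft_force: [1.1, -1.1, 4.5]
opening: 0.0436
grasp_force: 31.1
```

Run:
```python
from h import *
im=r.get_image("side");s=r.sense();print(s["tool_pos"],s["opening"],s["grasp_force"])
save(im,"s4",(230,120,340,220),5)
```

```text
[0.54147456 0.19632375 0.02016623] 0.043638193234750274 31.15864634513855
```

View pics/s4.png

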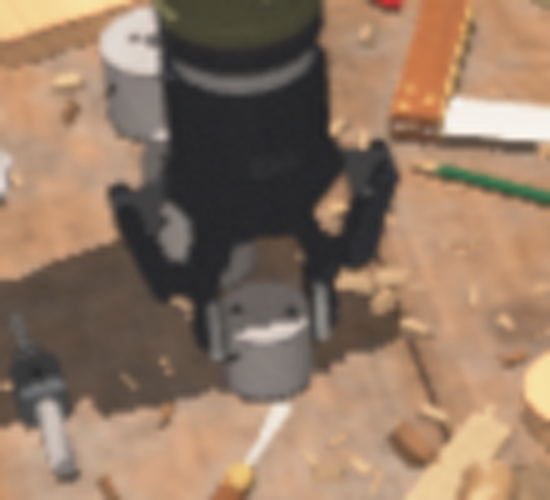

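The middle saw sits between the pads at crop (265,340), upright. Lifting and carrying it.

Call:
apply_moves([
  [[0, 0, 0, 0, 0, -1, 0.3], [0, 0, 0, 0, 0, -2.5, 0.3], [0, 0, 0, 0, 0, -3.5, 0.3], [0, 0, 0, 0, 0, -3, 0.3], [0, 0, 0, -3.41, -0.29, -1, 0.3]],
])

```text
t: 11.55
tool_pos: [0.5401, 0.166, 0.1347]
eef_rot: [[-0.005, 1.0, 0.009], [1.0, 0.005, 0.004], [0.004, 0.009, -1.0]]
ft_force: [1.5, -0.6, 0.3]
opening: 0.0435
grasp_force: 31.0
```

Call:
apply_moves([
  [[0, 0, 0, -3.41, -0.29, 0, 0.3], [0, 0, 0, -3.41, -0.29, 0, 0.3], [0, 0, 0, -3.41, -0.29, 0, 0.3], [0, 0, 0, -3.41, -0.29, 0, 0.3], [0, 0, 0, -3.41, -0.29, 0, 0.3]],
])

```text
t: 11.97
tool_pos: [0.5218, -0.0096, 0.1285]
eef_rot: [[-0.001, 1.0, -0.0], [1.0, 0.001, 0.0], [0.0, -0.0, -1.0]]
ft_force: [0.7, 0.2, -0.5]
opening: 0.0433
grasp_force: 31.0
```

Call:
apply_moves([
  [[0, 0, 0, -3.41, -0.29, 0, 0.3], [0, 0, 0, -3.41, -0.29, 0, 0.3], [0, 0, 0, -3.41, -0.29, 0, 0.3], [0, 0, 0, -3.41, -0.29, 0, 0.3], [0, 0, 0, -3.41, -0.29, 0, 0.3]],
])

```text
t: 12.38
tool_pos: [0.5074, -0.1802, 0.1285]
eef_rot: [[-0.0, 1.0, -0.0], [1.0, 0.0, 0.0], [0.0, -0.0, -1.0]]
ft_force: [0.8, -0.1, 0.1]
opening: 0.0437
grasp_force: 31.0
```

Call:
apply_moves([
  [[0, 0, 0, 0, 0, 0, 0.3], [0, 0, 0, 0, 0, 0, 0.3], [0, 0, 0, 0, 0, 0, 0.3], [0, 0, 0, 0, 0, 0, 0.3], [0, 0, 0, 0, 0, 0, 0.3]],
])

```text
t: 12.8
tool_pos: [0.5081, -0.1776, 0.1282]
eef_rot: [[-0.002, 1.0, -0.0], [1.0, 0.002, 0.0], [0.0, -0.0, -1.0]]
ft_force: [-0.4, -0.9, -1.3]
opening: 0.0431
grasp_force: 31.0
```

Run:
```python
from h import *
for i in range(3):im=r.get_image("side")
s=r.sense();print(s["tool_pos"],s["opening"],s["grasp_force"],s["ft_force"])
save(im,"s5",(240,230,360,350),5)
```

```text
[ 0.50823167 -0.17798715  0.12829711] 0.04343840966427136 30.954778008162975 [-0.0067798  -0.43558506 -1.62360056]
```

View pics/s5.png

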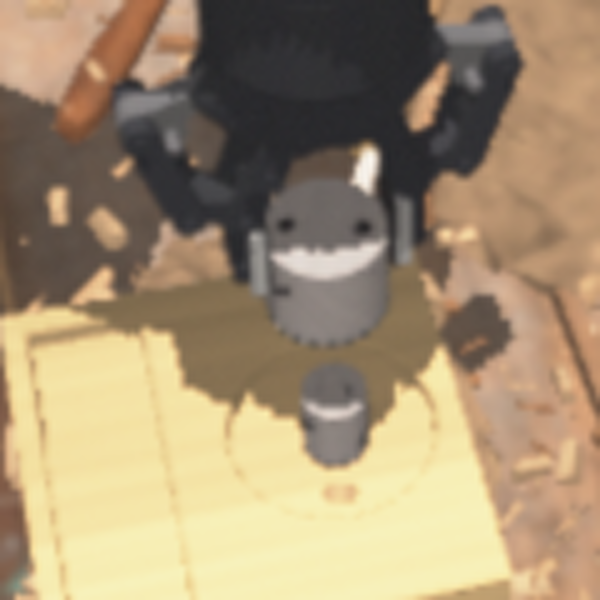

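The middle saw is held over the small one: its back is centred at about crop (327,227), and the small saw's back at about (335,387). I'll compare the two positions through the same camera.

Run:
```python
from disc import *
im0=r.get_image("top");im=r.get_image("side")
f=lambda c:(240+(c[0]+.5)/5-.5,230+(c[1]+.5)/5-.5)
print("mid",ray(im,f((327,227)),.1493)[:2],"small",ray(im,f((335,387)),.052)[:2])
print(disc(im,(.508,-.178),.022,.1493,.01),disc(im,(.508,-.178),.0125,.052,.008))
for z in (.1493,.1083):
  q=proj(im,np.c_[.508+.022*np.cos(t),-.178+.022*np.sin(t),0*t+z]);q=(q-[240,230])*5+2;print(z,q.min(0),q.max(0))
q=proj(im,np.c_[.508+.0125*np.cos(t),-.178+.0125*np.sin(t),0*t+.052]);q=(q-[240,230])*5+2;print(q.min(0),q.max(0))
q=proj(im,np.c_[.508+.0125*np.cos(t),-.178+.0125*np.sin(t),0*t+.018]);q=(q-[240,230])*5+2;print(q.min(0),q.max(0))
```

```text
mid [ 0.50834477 -0.18014193] small [ 0.50877834 -0.17901185]
[-46.7801   0.507   -0.18  ] [-32.545   0.508  -0.181]
0.1493 [261.28458436 173.14882226] [387.87071198 273.65229461]
0.1083 [266.66095391 244.93989117] [389.3111019  344.83855977]
[298.91542782 357.45102023] [365.74943992 413.62875861]
[302.18005322 409.21786645] [367.40122089 465.00669275]
```

Well aligned, within 2 mm. Lowering 9 cm.

Call:
apply_moves([
  [[0, 0, 0, 0, 0, 1.5, 0.3], [0, 0, 0, 0, 0, 1.5, 0.3], [0, 0, 0, 0, 0, 1, 0.3], [0, 0, 0, 0, 0, 0.8, 0.3], [0, 0, 0, 0, 0, 0.8, 0.3]],
])

```text
t: 13.47
tool_pos: [0.5081, -0.1788, 0.0717]
eef_rot: [[-0.0, 1.0, -0.0], [1.0, 0.0, 0.0], [0.0, -0.0, -1.0]]
ft_force: [-0.3, 0.6, -0.2]
opening: 0.0435
grasp_force: 30.9
```

Call:
apply_moves([
  [[0, 0, 0, 0, 0, 0.8, 0.3], [0, 0, 0, 0, 0, 0.8, 0.3], [0, 0, 0, 0, 0, 0.8, 0.3], [0, 0, 0, 0, 0, 0.5, 0.3], [0, 0, 0, 0, 0, 0.3, 0.3]],
])

```text
t: 13.88
tool_pos: [0.5077, -0.1788, 0.0394]
eef_rot: [[0.0, 1.0, -0.001], [1.0, -0.0, 0.0], [0.0, -0.001, -1.0]]
ft_force: [0.6, -0.5, -0.9]
opening: 0.0433
grasp_force: 31.0
```

Call:
apply_moves([
  [[0, 0, 0, 0, 0, 0.1, 0.3], [0, 0, 0, 0, 0, 0, 0.3], [0, 0, 0, 0, 0, 0, 0.3]],
])

```text
t: 14.13
tool_pos: [0.5084, -0.1791, 0.0397]
eef_rot: [[0.0, 1.0, 0.001], [1.0, -0.0, -0.0], [-0.0, 0.001, -1.0]]
ft_force: [0.8, 0.3, -0.9]
opening: 0.0433
grasp_force: 30.9
```

Call:
apply_moves([
  [[0, 0, 0, 0, 0, 0.15, 0.3], [0, 0, 0, 0, 0, 0, 0.3]],
])

```text
t: 14.3
tool_pos: [0.5085, -0.1792, 0.0383]
eef_rot: [[0.0, 1.0, 0.001], [1.0, -0.0, -0.001], [-0.001, 0.001, -1.0]]
ft_force: [0.0, 0.6, -1.0]
opening: 0.0434
grasp_force: 31.0
```

Call:
apply_moves([
  [[0, 0, 0, 0, 0, 0, 0.6], [0, 0, 0, 0, 0, 0, 0.8], [0, 0, 0, 0, 0, 0, 0.9], [0, 0, 0, 0, 0, -2, 0.9], [0, 0, 0, 0, 0, -4, 0.9]],
])

```text
t: 14.72
tool_pos: [0.5041, -0.1771, 0.0929]
eef_rot: [[0.0, 1.0, -0.011], [1.0, -0.0, 0.005], [0.005, -0.011, -1.0]]
ft_force: [-0.3, -0.3, -0.6]
opening: 0.0767
grasp_force: 0.0
```

Call:
apply_moves([
  [[0, 0, 0, 0, 0, -4, 0.9], [0, 0, 0, 4, 0.15, 0, 0.9], [0, 0, 0, 4, 0.15, 0, 0.9], [0, 0, 0, 4, 0.15, 0, 0.9], [0, 0, 0, 4, 0.15, 0, 0.9]],
])

```text
t: 15.13
tool_pos: [0.5141, -0.0176, 0.1386]
eef_rot: [[0.001, 1.0, 0.001], [1.0, -0.001, -0.0], [-0.0, 0.001, -1.0]]
ft_force: [0.7, 0.3, 0.5]
opening: 0.077
grasp_force: 0.0
```

Call:
apply_moves([
  [[0, 0, 0, 4, 0.15, 0, 1], [0, 0, 0, 4, 0.15, 0, 1], [0, 0, 0, 4, 0.15, 0, 1], [0, 0, 0, 4, 0.15, 0, 1], [0, 0, 0, 4, 0.15, 0, 1]],
])

```text
t: 15.55
tool_pos: [0.5214, 0.1831, 0.1382]
eef_rot: [[-0.0, 1.0, 0.001], [1.0, 0.0, 0.0], [0.0, 0.001, -1.0]]
ft_force: [-0.1, -1.3, 0.2]
opening: 0.0853
grasp_force: 0.0
```

Run:
```python
from disc import *
for i in range(2): im0=r.get_image("top");im1=r.get_image("side")
s=r.sense();print(s["tool_pos"],s["opening"])
print(disc(im0,(.508,-.178),.022,.059,.008),disc(im1,(.508,-.178),.022,.059,.008))
print(disc(im0,(.531,.4215),.032,.048,.008),disc(im1,(.531,.4215),.032,.048,.008))
a=cv2.resize(im0["color"][215:300,380:470],None,fx=4.2,fy=4.2,interpolation=2);b=cv2.resize(im1["color"][275:375,230:350],None,fx=3.4,fy=3.57,interpolation=2)
cv2.imwrite("pics/p2.png",np.hstack([a,b])[:,:,::-1])
```

```text
[0.52139058 0.1820581  0.13781974] 0.08542886823436349
[-46.0288   0.509   -0.18  ] [-40.3328   0.507   -0.181 ]
[-45.3507   0.532    0.4245] [-18.8703   0.525    0.4165]
```

View pics/p2.png

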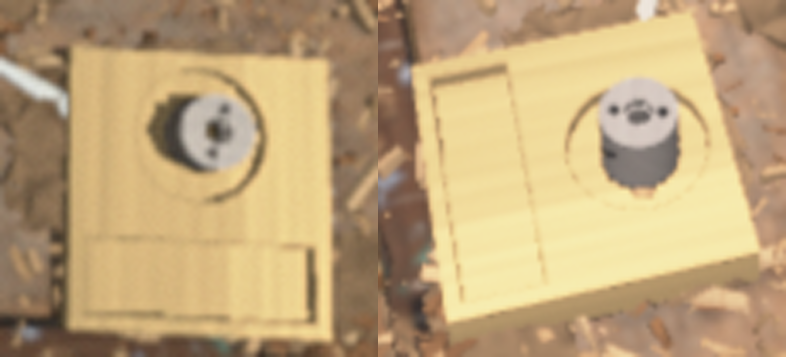

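The middle saw stands nested and flat: its back is at crop (216,132) in the top view and (638,112) in the side view. Next is the large one.

Call:
apply_moves([
  [[0, 0, 0, 4, 0.16, 0, 1], [0, 0, 0, 4, 0.16, 0, 1], [0, 0, 0, 4, 0.16, 0, 1], [0, 0, 0, 4, 0.16, 0, 1], [0, 0, 0, 4, 0.16, 0, 1]],
])

```text
t: 16.17
tool_pos: [0.5303, 0.381, 0.1379]
eef_rot: [[0.003, 1.0, 0.0], [1.0, -0.003, -0.0], [-0.0, 0.0, -1.0]]
ft_force: [0.7, -0.7, -0.3]
opening: 0.0854
grasp_force: 0.0
```

Call:
apply_moves([
  [[0, 0, 0, 3.95, 0.16, 0, 1], [0, 0, 0, 0, 0, 0, 1], [0, 0, 0, 0, 0, 2, 1], [0, 0, 0, 0, 0, 2, 1], [0, 0, 0, 0, 0, 0, 1]],
])

```text
t: 16.58
tool_pos: [0.5294, 0.4174, 0.0928]
eef_rot: [[0.002, 1.0, -0.007], [1.0, -0.002, -0.005], [-0.005, -0.007, -1.0]]
ft_force: [-0.6, -0.8, -1.2]
opening: 0.0857
grasp_force: 0.0
```

Run:
```python
from h import *
for i in range(3): im=r.get_image("side")
print(r.sense()["tool_pos"]); save(im,"s6",(210,70,310,190),4.5)
```

```text
[0.53194869 0.41941371 0.09833078]
```

View pics/s6.png

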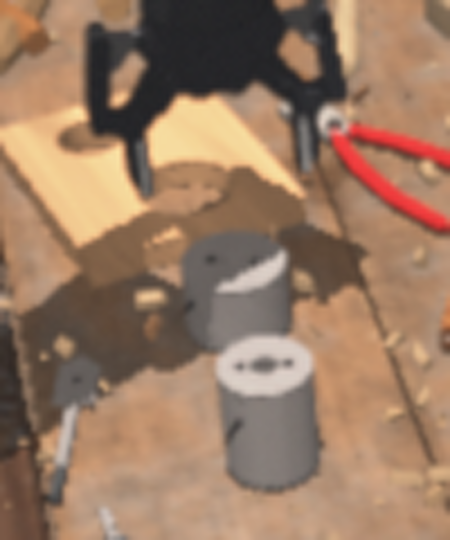

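The open fingers straddle the large saw, which is at crop (235,262), and stay clear of the deep saw.

Call:
apply_moves([
  [[0, 0, 0, 0.2, 0, 1.5, 1], [0, 0, 0, 0, 0, 2, 1], [0, 0, 0, 0, 0, 2, 1], [0, 0, 0, 0, 0, 1.3, 1], [0, 0, 0, 0, 0, 0.9, 1]],
])

```text
t: 17.15
tool_pos: [0.5307, 0.4219, 0.0191]
eef_rot: [[0.0, 1.0, -0.001], [1.0, -0.0, -0.001], [-0.001, -0.001, -1.0]]
ft_force: [-0.4, -0.9, 0.3]
opening: 0.0853
grasp_force: 0.0
```

Call:
apply_moves([
  [[0, 0, 0, 0, 0, 0, 0.9], [0, 0, 0, 0, 0, 0, 0.7], [0, 0, 0, 0, 0, 0, 0.5], [0, 0, 0, 0, 0, 0, 0.5], [0, 0, 0, 0, 0, 0, 0.5]],
], squeeze=35)

```text
t: 17.57
tool_pos: [0.5318, 0.4229, 0.0219]
eef_rot: [[-0.0, 1.0, 0.001], [1.0, 0.0, 0.001], [0.001, 0.001, -1.0]]
ft_force: [0.1, -0.0, -0.6]
opening: 0.0634
grasp_force: 38.6
```

Call:
apply_moves([
  [[0, 0, 0, 0, 0, 0, 0.5], [0, 0, 0, 0, 0, 0, 0.5]],
])

```text
t: 17.73
tool_pos: [0.5316, 0.4228, 0.0216]
eef_rot: [[0.0, 1.0, 0.001], [1.0, -0.0, 0.001], [0.001, 0.001, -1.0]]
ft_force: [-0.1, 0.5, 1.3]
opening: 0.0635
grasp_force: 38.8
```

Call:
apply_moves([
  [[0, 0, 0, 0, 0, -1.5, 0.5], [0, 0, 0, 0, 0, -3.5, 0.5], [0, 0, 0, 0, 0, -4, 0.5], [0, 0, 0, 0, 0, -3, 0.5], [0, 0, 0, -3.76, -0.15, 0, 0.5]],
])

```text
t: 18.15
tool_pos: [0.5341, 0.3916, 0.1523]
eef_rot: [[-0.004, 1.0, 0.015], [1.0, 0.004, 0.012], [0.012, 0.015, -1.0]]
ft_force: [2.2, -0.1, 1.6]
opening: 0.0639
grasp_force: 39.3
```

Call:
apply_moves([
  [[0, 0, 0, -3.76, -0.15, 0, 0.5], [0, 0, 0, -3.76, -0.15, 0, 0.5], [0, 0, 0, -3.76, -0.15, 0, 0.5], [0, 0, 0, -3.76, -0.15, 0, 0.5], [0, 0, 0, -3.76, -0.15, 0, 0.5]],
])

```text
t: 18.57
tool_pos: [0.5218, 0.1954, 0.142]
eef_rot: [[-0.001, 1.0, 0.001], [1.0, 0.001, 0.0], [0.0, 0.001, -1.0]]
ft_force: [0.3, -0.2, -1.4]
opening: 0.0635
grasp_force: 39.2
```

Call:
apply_moves([
  [[0, 0, 0, -3.76, -0.15, 0, 0.5], [0, 0, 0, -3.76, -0.15, 0, 0.5], [0, 0, 0, -3.76, -0.15, 0, 0.5], [0, 0, 0, -3.76, -0.15, 0, 0.5], [0, 0, 0, -3.76, -0.15, 0, 0.5]],
])

```text
t: 18.98
tool_pos: [0.5144, 0.0073, 0.1421]
eef_rot: [[-0.0, 1.0, 0.002], [1.0, 0.0, -0.0], [-0.0, 0.002, -1.0]]
ft_force: [1.6, -0.3, -2.1]
opening: 0.0632
grasp_force: 39.2
```

Call:
apply_moves([
  [[0, 0, 0, -3.76, -0.15, 0, 0.5], [0, 0, 0, -3.76, -0.15, 0, 0.5], [0, 0, 0, -3.76, -0.15, 0, 0.5], [0, 0, 0, -3.76, -0.15, 0, 0.5], [0, 0, 0, -3.76, -0.11, 0, 0.5]],
])

```text
t: 19.4
tool_pos: [0.5072, -0.1809, 0.1421]
eef_rot: [[0.0, 1.0, 0.001], [1.0, -0.0, -0.001], [-0.001, 0.001, -1.0]]
ft_force: [1.1, -0.4, -1.8]
opening: 0.0633
grasp_force: 39.2
```

Call:
apply_moves([
  [[0, 0, 0, 0, 0, 0, 0.5], [0, 0, 0, 0, 0, 0, 0.5], [0, 0, 0, 0, 0, 0, 0.5], [0, 0, 0, 0, 0, 0, 0.5]],
])

```text
t: 19.73
tool_pos: [0.5076, -0.178, 0.1411]
eef_rot: [[-0.001, 1.0, 0.0], [1.0, 0.001, 0.0], [0.0, 0.0, -1.0]]
ft_force: [0.0, -0.3, -0.2]
opening: 0.0633
grasp_force: 39.2
```

Run:
```python
from disc import *
for i in range(3):im=r.get_image("side")
s=r.sense();p=s["tool_pos"];print(p,s["opening"],s["grasp_force"],s["ft_force"])
print("large",disc(im,p,.032,p[2]-.0216+.048,.01),"middle",disc(im,(.508,-.179),.022,.059,.008))
save(im,"s7",(240,220,360,340),5)
```

```text
[ 0.50774413 -0.17780289  0.14091836] 0.06344981662004902 39.222680556122214 [-0.47092918 -0.56898023 -1.08854564]
large [-45.173    0.5097  -0.1798] middle [-32.8908   0.508   -0.182 ]
```

View pics/s7.png

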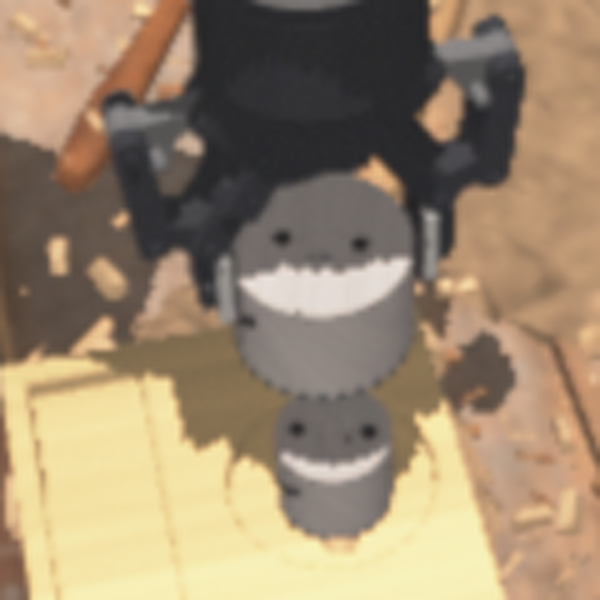

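The large saw is held upright over the middle one, at crop (325,285) above (335,470). It lines up to about 2 mm. Lowering 10.1 cm.

Call:
apply_moves([
  [[0, 0, 0, -0.1, 0, 1.5, 0.5], [0, 0, 0, 0, 0, 1.5, 0.5], [0, 0, 0, 0, 0, 1, 0.5], [0, 0, 0, 0, 0, 0.8, 0.5], [0, 0, 0, 0, 0, 0.8, 0.5]],
])

```text
t: 20.3
tool_pos: [0.5076, -0.1795, 0.0841]
eef_rot: [[-0.001, 1.0, -0.0], [1.0, 0.001, 0.0], [0.0, -0.0, -1.0]]
ft_force: [0.1, 0.4, -1.0]
opening: 0.0636
grasp_force: 39.2
```

Call:
apply_moves([
  [[0, 0, 0, 0, 0, 0.8, 0.5], [0, 0, 0, 0, 0, 0.8, 0.5], [0, 0, 0, 0, 0, 0.8, 0.5], [0, 0, 0, 0, 0, 0.8, 0.5], [0, 0, 0, 0, 0, 0.6, 0.5]],
])

```text
t: 20.72
tool_pos: [0.5074, -0.18, 0.0458]
eef_rot: [[0.0, 1.0, -0.001], [1.0, -0.0, 0.0], [0.0, -0.001, -1.0]]
ft_force: [-0.3, -0.6, -0.8]
opening: 0.0636
grasp_force: 39.2
```

Call:
apply_moves([
  [[0, 0, 0, 0, 0, 0.4, 0.5], [0, 0, 0, 0, 0, 0.2, 0.5], [0, 0, 0, 0, 0, 0.1, 0.5], [0, 0, 0, 0, 0, 0, 0.5]],
])

```text
t: 21.05
tool_pos: [0.5078, -0.1801, 0.04]
eef_rot: [[0.0, 1.0, 0.0], [1.0, -0.0, -0.0], [-0.0, 0.0, -1.0]]
ft_force: [-0.1, -0.0, -0.6]
opening: 0.0637
grasp_force: 39.2
```

Call:
apply_moves([
  [[0, 0, 0, 0, 0, 0, 0.9], [0, 0, 0, 0, 0, 0, 1], [0, 0, 0, 0, 0, 0, 1], [0, 0, 0, 0, 0, -2, 1], [0, 0, 0, 0, 0, -4, 1]],
])

```text
t: 21.47
tool_pos: [0.5038, -0.1783, 0.0952]
eef_rot: [[0.0, 1.0, -0.01], [1.0, -0.0, 0.005], [0.005, -0.01, -1.0]]
ft_force: [0.8, 0.1, -0.7]
opening: 0.0855
grasp_force: 0.0
```

Call:
apply_moves([
  [[0, 0, 0, 0, 0, -4, 1], [0, 0, 0, 3.81, -0.77, 0, 0.8], [0, 0, 0, 3.81, -0.77, 0, 0.7], [0, 0, 0, 3.81, -0.77, 0, 0.6], [0, 0, 0, 3.81, -0.77, 0, 0.6]],
])

```text
t: 21.88
tool_pos: [0.4767, -0.0265, 0.1408]
eef_rot: [[0.001, 1.0, 0.002], [1.0, -0.001, -0.0], [-0.0, 0.002, -1.0]]
ft_force: [1.1, 1.0, -0.1]
opening: 0.0511
grasp_force: 0.0
```

Call:
apply_moves([
  [[0, 0, 0, 3.81, -0.77, 0, 0.6], [0, 0, 0, 3.81, -0.77, 0, 0.6], [0, 0, 0, 3.81, -0.77, 0, 0.6], [0, 0, 0, 3.81, -0.77, 0, 0.6], [0, 0, 0, 3.81, -0.77, 0, 0.6]],
])

```text
t: 22.3
tool_pos: [0.4379, 0.1646, 0.1405]
eef_rot: [[0.0, 1.0, 0.002], [1.0, -0.0, 0.0], [0.0, 0.002, -1.0]]
ft_force: [0.3, 0.2, -0.5]
opening: 0.0513
grasp_force: 0.0
```

Call:
apply_moves([
  [[0, 0, 0, 3.81, -0.77, 0, 0.6], [0, 0, 0, 0, 0, 2, 0.6], [0, 0, 0, 0, 0, 2, 0.6], [0, 0, 0, 0, 0, 0, 0.6], [0, 0, 0, 0, 0, 0, 0.6]],
])

```text
t: 22.72
tool_pos: [0.4297, 0.2008, 0.0991]
eef_rot: [[-0.0, 1.0, -0.002], [1.0, 0.0, -0.001], [-0.001, -0.002, -1.0]]
ft_force: [-0.2, 0.0, -0.2]
opening: 0.0513
grasp_force: 0.0
```

Run:
```python
from disc import *
for i in range(3): im=r.get_image("side")
im0=r.get_image("top")
print(r.sense()["tool_pos"],r.sense()["opening"],disc(im0,(.508,-.178),.032,.066,.008),disc(im,(.508,-.178),.032,.066,.008))
b=cv2.resize(im["color"][275:375,230:350],(440,367),interpolation=2);a=cv2.resize(im["color"][150:230,200:278],(358,367),interpolation=2)
cv2.imwrite("pics/p3.png",np.hstack([a,b])[:,:,::-1])
print(ray(im,(237,197),.012))
for w in(im,im0): print([(d["confidence"],ray(w,d["pixel"],.012)[:2]) for d in r.mark_of("arbor",w)])
```

```text
[0.43182314 0.2008156  0.10142283] 0.05124754372736833 [-40.8234   0.508   -0.179 ] [-38.6776   0.507   -0.181 ]
[0.42775306 0.20032791 0.012     ]
[(0.52, array([0.42912787, 0.18970551]))]
[]
```

View pics/p3.png

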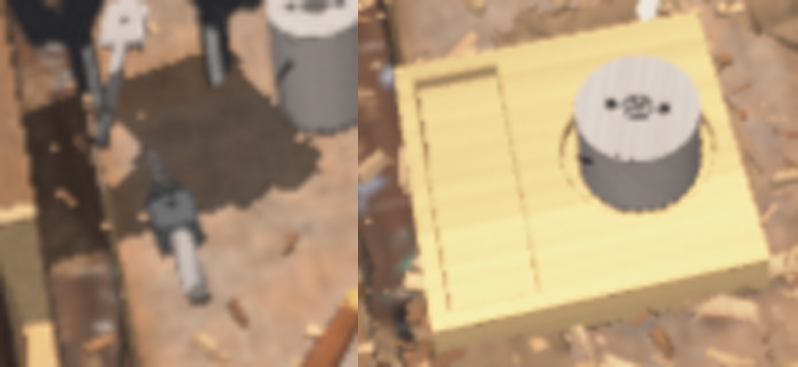

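The nest stands flat in the well, with the large saw's back at crop (638,108). The arbor body is at crop (174,203), below the fingers. Descending.

Call:
apply_moves([
  [[0, 0, 0, -0.1, -0.1, 2, 0.6], [0, 0, 0, 0, 0, 2.5, 0.6], [0, 0, 0, 0, 0, 2, 0.6], [0, 0, 0, 0, 0, 1.5, 0.6], [0, 0, 0, 0, 0, 0.9, 0.6]],
])

```text
t: 23.43
tool_pos: [0.4289, 0.1994, 0.0094]
eef_rot: [[0.001, 1.0, -0.002], [1.0, -0.001, -0.001], [-0.001, -0.002, -1.0]]
ft_force: [-0.5, 0.2, -0.2]
opening: 0.0513
grasp_force: 0.0
```

Call:
apply_moves([
  [[0, 0, 0, 0, 0, 0, 0.6], [0, 0, 0, 0, 0, 0, 0.35], [0, 0, 0, 0, 0, 0, 0.1], [0, 0, 0, 0, 0, 0, 0.1], [0, 0, 0, 0, 0, 0, 0.1]],
], squeeze=40)

```text
t: 23.85
tool_pos: [0.431, 0.2004, 0.0125]
eef_rot: [[0.0, 1.0, 0.003], [1.0, -0.0, 0.001], [0.001, 0.003, -1.0]]
ft_force: [0.4, -0.4, 2.8]
opening: 0.0229
grasp_force: 39.3
```

Call:
apply_moves([
  [[0, 0, 0, 0, 0, 0, 0.1], [0, 0, 0, 0, 0, 0, 0.1], [0, 0, 0, 0, 0, -2, 0.1], [0, 0, 0, 0, 0, -3, 0.1], [0, 0, 0, 0, 0, -3, 0.1]],
])

```text
t: 24.27
tool_pos: [0.428, 0.1994, 0.0903]
eef_rot: [[-0.0, 1.0, -0.004], [1.0, 0.0, -0.001], [-0.001, -0.004, -1.0]]
ft_force: [0.6, 0.4, -2.3]
opening: 0.023
grasp_force: 39.2
```

Run:
```python
from h import *
for i in range(3): im=r.get_image("side")
s=r.sense();print(s["tool_pos"],s["opening"],s["grasp_force"]);save(im,"s8",(190,110,290,220),5)
```

```text
[0.43152138 0.20064282 0.09363954] 0.02303628127653496 39.253374338150024
```

View pics/s8.png

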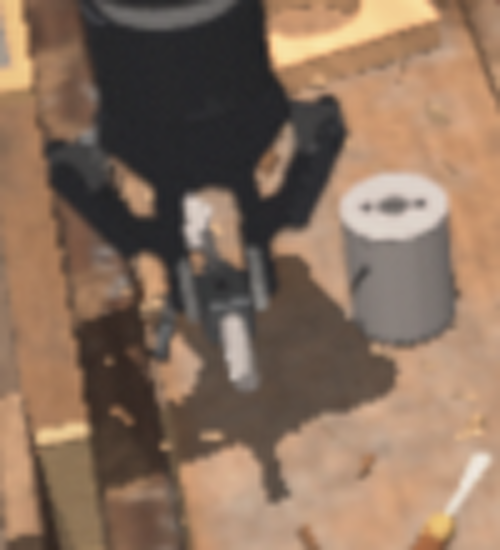

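The arbor is held level, with its body at crop (222,285). Carrying it to the slot.

Call:
apply_moves([
  [[0, 0, 0, -3.75, -0.1, 0, 0.1], [0, 0, 0, -3.75, -0.1, 0, 0.1], [0, 0, 0, -3.75, -0.1, 0, 0.1], [0, 0, 0, -3.75, -0.1, 0, 0.1], [0, 0, 0, -3.75, -0.1, 0, 0.1]],
])

```text
t: 24.83
tool_pos: [0.4228, 0.0112, 0.0889]
eef_rot: [[-0.001, 1.0, -0.003], [1.0, 0.001, 0.0], [0.0, -0.003, -1.0]]
ft_force: [0.7, 0.0, -1.5]
opening: 0.0231
grasp_force: 39.2
```

Call:
apply_moves([
  [[0, 0, 0, -3.75, -0.1, 0, 0.1], [0, 0, 0, -3.75, -0.1, 0, 0.1], [0, 0, 0, -3.75, -0.1, 0, 0.1], [0, 0, 0, -3.75, -0.1, 0, 0.1], [0, 0, 0, -3.75, -0.1, 0, 0.1]],
])

```text
t: 25.25
tool_pos: [0.4178, -0.1762, 0.0889]
eef_rot: [[0.0, 1.0, -0.003], [1.0, -0.0, 0.002], [0.002, -0.003, -1.0]]
ft_force: [1.3, 0.2, -0.5]
opening: 0.0229
grasp_force: 39.2
```

Call:
apply_moves([
  [[0, 0, 2.7, 0, 0, 0, 0.1], [0, 0, 0, 0, 0, 1, 0.1], [0, 0, 0, 0, 0, 1, 0.1], [0, 0, 0, 0, 0, 0, 0.1], [0, 0, 0, 0, 0, 0, 0.1]],
])

```text
t: 25.67
tool_pos: [0.4181, -0.1731, 0.0684]
eef_rot: [[0.045, 0.999, -0.004], [0.999, -0.045, 0.002], [0.002, -0.004, -1.0]]
ft_force: [-0.5, 0.2, -0.8]
opening: 0.0226
grasp_force: 39.2
```

Run:
```python
from h import *
for i in range(3): im=r.get_image("side")
s=r.sense();print(s["tool_pos"],s["eef_rot"],s["grasp_force"]);save(im,"s9",(220,250,360,380),4.2)
```

```text
[ 0.41976369 -0.17420251  0.07070858] [[ 4.51373441e-02  9.98980784e-01 -1.18134785e-04]
 [ 9.98980787e-01 -4.51373334e-02  9.19793495e-05]
 [ 8.65533135e-05 -1.22166084e-04 -9.99999989e-01]] 39.182090163230896
```

View pics/s9.png

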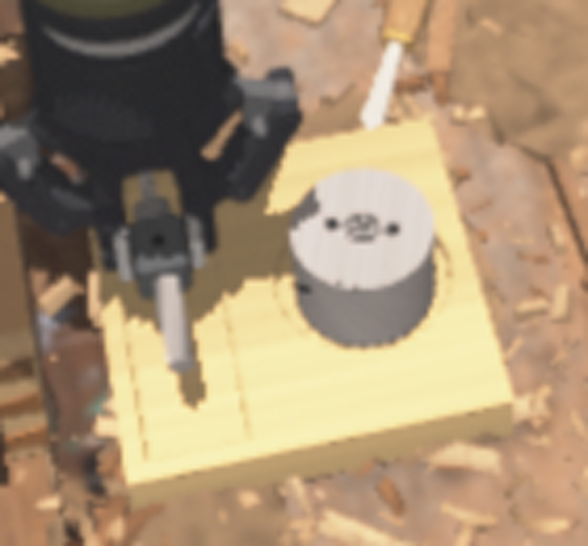

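The arbor hangs parallel to the slot, right above it (body at crop (160,250)). Lowering 4 cm and releasing.

Call:
apply_moves([
  [[0, 0, 0, 0, 0.2, 1, 0.1], [0, 0, 0, 0, 0, 1, 0.1], [0, 0, 0, 0, 0, 1, 0.1], [0, 0, 0, 0, 0, 0.6, 0.1], [0, 0, 0, 0, 0, 0.3, 0.1]],
])

```text
t: 26.23
tool_pos: [0.4204, -0.1744, 0.0304]
eef_rot: [[0.047, 0.999, -0.004], [0.999, -0.047, 0.002], [0.002, -0.004, -1.0]]
ft_force: [-9.7, 5.5, 23.0]
opening: 0.023
grasp_force: 41.9
```

Call:
apply_moves([
  [[0, 0, 0, 0, 0, 0.1, 0.1], [0, 0, 0, 0, 0, 0, 0.1], [0, 0, 0, 0, 0, 0, 0.1]],
])

```text
t: 26.48
tool_pos: [0.4216, -0.1752, 0.0306]
eef_rot: [[0.047, 0.999, -0.0], [0.999, -0.047, 0.0], [0.0, -0.0, -1.0]]
ft_force: [-0.9, 0.8, -1.3]
opening: 0.0227
grasp_force: 39.2
```

Call:
apply_moves([
  [[0, 0, 0, 0, 0, 0, 0.3], [0, 0, 0, 0, 0, 0, 0.5], [0, 0, 0, 0, 0, 0, 0.5], [0, 0, 0, 0, 0, -2, 0.5], [0, 0, 0, 0, 0, -4, 0.5]],
])

```text
t: 26.9
tool_pos: [0.4178, -0.1731, 0.0865]
eef_rot: [[0.047, 0.999, -0.01], [0.999, -0.047, 0.006], [0.005, -0.01, -1.0]]
ft_force: [0.4, -0.4, -0.2]
opening: 0.0423
grasp_force: 0.0
```

Call:
apply_moves([
  [[0, 0, 0, 0, 0, -4, 0.5], [0, 0, 0, 3.9, 0, -1, 0.5], [0, 0, 0, 3.9, 0, 0, 0.5], [0, 0, 0, 3.9, 0, 0, 0.5], [0, 0, 0, 3.9, 0, 0, 0.5]],
])

```text
t: 27.32
tool_pos: [0.4292, -0.0181, 0.1419]
eef_rot: [[0.049, 0.999, 0.003], [0.999, -0.049, -0.0], [-0.0, 0.003, -1.0]]
ft_force: [0.8, 0.5, 0.8]
opening: 0.0426
grasp_force: 0.0
```

Call:
apply_moves([
  [[0, 0, 0, 0, 0, 0, 0.5], [0, 0, 0, 0, 0, 0, 0.5], [0, 0, 0, 0, 0, 0, 0.5], [0, 0, 0, 0, 0, 0, 0.5], [0, 0, 0, 0, 0, 0, 0.5]],
])

```text
t: 27.73
tool_pos: [0.429, -0.0204, 0.1408]
eef_rot: [[0.049, 0.999, -0.0], [0.999, -0.049, -0.0], [-0.0, -0.0, -1.0]]
ft_force: [-0.6, 0.3, 0.1]
opening: 0.0421
grasp_force: 0.0
```

Run:
```python
from h import *
im=r.get_image("side");s=r.sense();print(s["tool_pos"],s["opening"],s["t"]);save(im,"s10",(220,250,360,380),4.2)
```

```text
[ 0.42900359 -0.02042878  0.14079658] 0.043084245870915645 27.7833
```

View pics/s10.png

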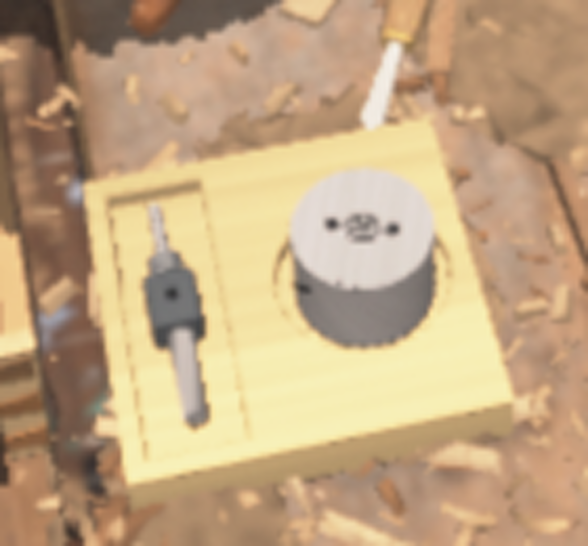

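The arbor lies flat in the slot (crop (173,305)), the saws stand nested (crop (363,255)) and the gripper is clear. Handing in.

```bash
python3 -c "
from workcell import r
print(r.finish_job())"
```

```text
the job is handed in; nothing more can be done
None
```

The hole-saw kit is packed and handed in: the three shallow saws stand nested in the well and the arbor lies flat in the slot; I did not touch the deep saw, slug or spade bit, and the hand-in returned no verdict.

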